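Clamp a shell cast in the section-saw holder

ROBOT

A 7-joint arm with a two-finger parallel gripper is mounted at the origin on the work surface. World frame = base frame: x ahead of the robot, y to its left, z up, the work surface at z = 0. Lengths are in m, angles in rad, forces in N, time in s.
With the tool pointing down it reaches from about 0.425 to 0.875 m from the base axis. Payload 8.4 kg.
Tool frame: the origin (TCP) lies at the very end of the fingers, on their centre line; the grasp point (between the pads) lies 19 mm behind it; z points along the fingers, y is the direction in which the jaws open and shut (so a half turn about z gives the same grasp; the last joint's range is limited). The gripper opens to 85 mm and grips with 20 to 120 N. Pads are 22 mm wide; open, the fingers measure 114 mm over their backs; the gripper's body (76 mm by 85 mm) begins 54 mm behind the grasp point. The pads swing forward as they close: fully open they stand 13 mm farther back than shut.
Start: joints at [-1.4, 0.333, 0.04, 1.465, -0.013, 1.343, -0.059], TCP at [0.173, 0.626, 0.196] pointing down, gripper open.
Joint ranges: [-2.58, 2.58], [-0.38, 2.09], [-1.3, 1.39], [0.25, 2.4], [-1.5, 4.64], [0.08, 2.09], [-2.65, 2.65]. Speed limits (rad/s): [2.22, 2.22, 2.79, 2.79, 3.14, 3.14, 3.14].

INTERFACE

Orientations are given as [roll, pitch, yaw] about the fixed x, y, z axes, in that order (R = Rz(yaw) Ry(pitch) Rx(roll)).
In Python, from workcell import observe, snapshot, finish_job, cut_out gives the robot as it stands. The module is installed in compiled form; this text tells all that it offers.
- The arm moves only by the tool jog_arm, never from a script. Its argument "increments" is a list of rows, each a list of 5 numbers: the shift along the tool's x, y, z in mm, then the turn about the tool's z in degrees, then the finger opening in mm, from 0 to 85.4. A call has 1 to 12 rows; each row is the pose to reach, as a shift and turn from the pose commanded when the call began, along the tool's axes at that moment; what a row does not reach only later rows make up. A row lasts 1/10 s, in which the tool goes at most 50 mm and 8.59 degrees, less where a joint would pass 70% of its speed; a pose out of reach is approached as far as the arm can. A call with a gripper value outside its range is refused whole. The fingers move at their own pace and stop on an object; "newtons" is the grip in N (left out, the last holds). Time passes only in rows, so rows that repeat a pose let the fingers close. It gives the time, the measured TCP pose, the force and the opening at its end, in the units of the state.
- observe(): the state, without advancing time (a new reading comes with each control period).
- snapshot(name): name is "scene" or "top" or "wrist"; returns a dict with "frame" (400x640x3 uint8, blue, green, red), "depth" (400x640 float32, m along the optical axis (not along the pixel's ray), 0 where there is no reading), "vertical_fov" (degrees; the focal length in pixels is half the picture's height over the tangent of half this angle, whatever the lens; pixels are square), "cx", "cy" (the principal point, pixels), "rvec" (rotation vector, rad) and "tvec" (3), from world to camera coordinates, as OpenCV has them. Camera axes: x right, y down, z forward; pixel columns grow to the right and rows downward; lengths in m; the calibration is good to about 2 mm. A picture is of the moment at which its call begins.
- finish_job(): hands the job in, once; it reports no verdict.
Trained networks look in the newest picture that a camera, given by its name, has taken for a name from the list of things; names that differ only in an ending like _2 or _b are one class to them, and where a whole thing is asked for, a point or a joint stands for the part that bears it (a point fixed in the world has none). Each returns a list of dicts, best first, with "confidence" (0 to 1); they miss things now and then, are a little off and sometimes report something else, mostly with a low value. They report only what shows in the picture. A call takes as long as a camera call.
- cut_out(camera, label): "mask" (400x640 bool, what is visible of it) and "rect" ([centre column, centre row, width, height] in pixels, round what is visible of it).
The state is a dict: "t": time; "joints": joint angles; "qd": joint speeds; "effort": joint torques, N m; "eef_pos": TCP position; "ee_rot": TCP orientation; "force": force on the tool from outside, world axes, zero at the start; "ft_torque": the same for the moment, N m; "finger_gap": opening from 0.0 (shut) to 1.0 (fully open).
Only numpy, scipy, OpenCV 4.12 (cv2) and the standard library are available. Lean on these libraries where they do the work, as an engineer would, in place of code of your own. Each camera call takes 0.05 s, during which the arm holds its last target. There are 200 camera calls.

TASK

Clamp the resin cast with the cracked shell in the saw holder: swing the bolt's raised lever round clockwise, seen from above, until the bolt is screwed in snug on the cast (stop at the first clear rise in resistance), then fold the lever down flat and let go. Too loose and the cast slips in the saw, too tight and the shell splits; leave everything else on the table where it is.

Things in the scene. Friction and masses are not known exactly. Their poses are not given: they have to be found in the camera images.
- holder: aluminium saw holder bolted to the table: base plate 110 (x) x 240 (y) x 14 mm, origin at the centre of its underside. The clamp arm lies along its y axis: hinge pin at y = +90 mm (two cheeks, 66 mm high), lever bolt upright at x = y = 0, foot and cast at y = -65 mm
- clamp_arm: aluminium bar 30 mm wide, 14 mm thick, about 175 mm long, origin on its hinge pin (52 mm above the table), reaching from there along its -y. A spring lifts it against the steel saddle washer under the bolt's head, so it sinks as the bolt is screwed in. Nothing on the arm or holder but the lever stands higher than 85 mm
- clamp_foot: rubber-domed foot, 21 mm across, under the free end of the clamp arm, 155 mm from the hinge pin; its origin lies in the arm's mid-thickness, the dome's lowest point 22 mm below that. It yields a little: roughly 1 mm for 25 N
- resin_block: clear resin cast 92 (x) x 46 (y) mm with a shell half in it, seated in the holder's frame under the foot. Casts differ in thickness: the top stands a few mm above the frame and the gap to the foot is not known to better than a few mm
- lever_pivot (a point): centre of the lever's cross pin in the bolt's head, on the bolt's axis, about 69 to 77 mm above the table. z points along the lever towards its tip, y along the cross pin (level), x out of the lever's lower face. The compass heading of z is the heading of the lever; it turns with the bolt
- lever_grip (a point): point on the lever's centre line 75 mm from the cross pin (same axes). The lever is a straight flat aluminium bar, 18 mm wide along y, 10 mm thick along x, from 14 to 92 mm from the pin; open, it rises outward at about 40 degrees above level. It can be pushed by its side with shut fingers all the way round, or pinched
- lever (a joint): fold of the lever: 0 open (40 degrees above level), grows as its tip is pressed down, 0.70 flat (level, closed, at its stop). It stays where it is left. Pressing it down takes 0.2 Nm free and about 0.3 Nm as its cam tightens the clamp: 3 to 5 N near the tip. The cam adds 0.8 mm of bolt travel, evenly over the fold
- spare_cast: spare resin cast 92 x 46 x 22 mm on the table behind the holder, origin at the centre of its underside; leave alone
- probe: aluminium probe with a rubber tip, 200 mm long, 8 mm thick, lying in front of the holder; leave alone
- vial_rack: wooden rack of glass vials, 240 x 70 x 164 mm, origin at the centre of its underside; leave alone
- kidney_dish: blue enamel kidney dish, 200 x 90 x 38 mm, origin at the centre of its underside; leave alone
- plumb_bob: brass plumb bob 40 mm across, 96 mm tall, standing on its flat head, origin at the centre of its underside; leave alone
- mussel_shell: cracked horse mussel shell, 110 x 55 x 23 mm, origin at the centre of its underside; leave alone
- specimen_jar: closed jar 60 mm across, 85 mm tall, origin at the centre of its underside; leave alone
- bolt: upright steel bolt, quick thread, origin at the cross pin. Turned by the lever about the vertical; clockwise from above screws it in, 2 mm down per rad; it stays where left. It runs free at about 0.2 Nm (3.5 to 5 N on the lever's side 57 mm from the axis) until the foot meets the cast, 1 to 3.2 rad from the start; then the torque climbs. Snug: 1.4 to 1.8 times the free force, about 0.5 rad on

How it is judged:
By the outcome, as a careful person would: the job done as asked, in the order asked, and still so for the second after the job is handed in, with the robot touching nothing.
It also fails if it takes over 64 s, if anything falls off the work surface, if the arm or the gripper's body presses on something with over 40 N, if the wrist force passes 120 N, or if a joint passes its speed limit or range.

## Working session

There is one attempt and no reset: what is moved stays moved. The work goes in short steps, Python scripts to look and compute and a tool call to move; the robot and the scene stay as the last step left them, time stands still between calls to the robot, and variables do not carry over. Pictures are saved under pics/ and viewed, about 8 in all and at most 12, crops included, and the job is handed in when it is done.

Besides the shell and the picture viewer there is one more tool, called after "Request:" as name([rows], argument=value, ...), one row to a line, values as JSON. jog_arm: Moves the arm, as the interface text tells. Its arguments: {"type":"object","properties":{"increments":{"type":"array"},"newtons":{"type":"number"}},"required":["increments"]}

```bash
mkdir -p pics; cat > h.py <<'E'
import numpy as np, cv2
from workcell import observe, snapshot, finish_job, cut_out
def cloud(s):
    f=200/np.tan(np.radians(s["vertical_fov"]/2)); d=s["depth"]
    v,u=np.mgrid[:400,:640]
    c=np.stack([(u-s["cx"])/f*d,(v-s["cy"])/f*d,d],-1)
    R=cv2.Rodrigues(np.array(s["rvec"],float))[0]
    return (c-np.array(s["tvec"]).ravel())@R
E
python3 - <<'E'
from h import *
o=observe(); print({k:np.round(v,3) for k,v in o.items()})
ims=[]
for n in ["scene","top"]:
    s=snapshot(n); P=cloud(s); cv2.imwrite(f"pics/{n}0.png",s["frame"])
    for l in ["holder","lever_grip","clamp_arm","bolt","resin_block","vial_rack","plumb_bob","specimen_jar","kidney_dish","spare_cast"]:
        for r in cut_out(n,l)[:1]:
            m=r["mask"]&(s["depth"]>0); p=P[m]
            print(n,l,round(r["confidence"],2),np.round(r["rect"]),np.round(np.median(p,0),3),np.round(np.percentile(p,2,axis=0),3),np.round(np.percentile(p,98,axis=0),3))
            if l=="lever_grip":
                q=p[p[:,2]>0.08]; q=q[np.argsort(q[:,2])]; print(np.round(q[::max(1,len(q)//12)],3))
E
```

```text
{'t': np.float64(0.0), 'joints': array([-1.4  ,  0.334,  0.04 ,  1.466, -0.013,  1.343, -0.058]), 'qd': array([-0.001,  0.001, -0.001, -0.001,  0.   ,  0.   ,  0.   ]), 'effort': array([-1.0000e-03, -6.5858e+01,  1.3650e+00, -4.0556e+01,  1.7000e-02,
        1.3000e-02,  0.0000e+00]), 'eef_pos': array([0.173, 0.626, 0.195]), 'ee_rot': array([-3.14 ,  0.   ,  2.872]), 'force': array([ 1.085,  0.047, -0.315]), 'ft_torque': array([0.026, 0.046, 0.012]), 'finger_gap': np.float64(0.999)}
scene holder 0.69 [360. 219.  76.  55.] [0.621 0.071 0.016] [ 0.549 -0.042  0.001] [0.667 0.181 0.103]
scene lever_grip 0.52 [364. 203.   9.   3.] [0.639 0.046 0.118] [0.598 0.029 0.074] [0.667 0.07  0.138]
[[0.61  0.062 0.081]
 [0.604 0.064 0.085]
 [0.614 0.061 0.088]
 [0.617 0.057 0.097]
 [0.633 0.047 0.104]
 [0.643 0.038 0.116]
 [0.635 0.048 0.118]
 [0.644 0.037 0.126]
 [0.659 0.032 0.13 ]
 [0.662 0.033 0.131]
 [0.658 0.033 0.133]
 [0.663 0.036 0.134]
 [0.664 0.04  0.136]
 [0.663 0.037 0.137]]
scene clamp_arm 0.85 [364. 212.  45.  24.] [0.611 0.057 0.061] [ 0.584 -0.005  0.048] [0.627 0.166 0.068]
scen
[... 1360 characters left out ...]
[0.626 0.064 0.099] [0.594 0.036 0.043] [0.68  0.092 0.136]
top resin_block 0.79 [303. 174.  17.  26.] [0.583 0.016 0.031] [ 0.552 -0.01   0.021] [0.644 0.04  0.063]
top vial_rack 0.58 [197. 171.  36.  73.] [0.597 0.376 0.125] [0.484 0.355 0.008] [0.718 0.42  0.165]
top plumb_bob 0.45 [400. 210.  10.  10.] [ 0.448 -0.323  0.065] [ 0.437 -0.338  0.035] [ 0.467 -0.312  0.095]
top specimen_jar 0.72 [446. 219.  24.  19.] [ 0.42  -0.479  0.081] [ 0.396 -0.512  0.009] [ 0.447 -0.461  0.089]
top kidney_dish 0.92 [194. 246.  33.  56.] [0.346 0.417 0.005] [ 0.261  0.361 -0.003] [0.435 0.461 0.04 ]
top spare_cast 0.62 [283. 140.  28.  19.] [0.725 0.096 0.021] [ 0.697  0.049 -0.002] [0.759 0.141 0.028]
```

Request:
jog_arm([
  [0,0,-40,0,0],
  [-100,-60,-40,-8,0],
  [-200,-120,-40,-16,0],
  [-300,-180,-40,-24,0],
  [-400,-245,-40,-32,0],
  [-500,-307,-40,-40,0],
  [-632,-388,-40,-48,0],
  [-632,-388,-40,-56,0],
  [-632,-388,-40,-64,0],
  [-632,-388,-40,-72,0],
  [-632,-388,-40,-72,0],
  [-632,-388,-40,-72,0],
])

```text
t: 2.3
eef_pos: [0.537, 0.2374, 0.2364]
ee_rot: [-3.141, 0.001, -2.153]
force: [0.1, 0.9, 0.2]
finger_gap: 0.003
```

```bash
python3 - <<'E'
from h import *
o=observe(); print({k:np.round(v,3) for k,v in o.items()})
E
```

```text
{'t': np.float64(2.3), 'joints': array([-0.734,  0.186,  0.281,  1.577, -0.052,  1.386,  2.112]), 'qd': array([ 0.58 ,  0.316,  0.37 , -0.333, -0.143,  0.039,  0.924]), 'effort': array([ -3.942, -57.233,   1.595, -38.624,   0.447,   0.216,  -1.462]), 'eef_pos': array([0.537, 0.237, 0.236]), 'ee_rot': array([-3.141e+00,  1.000e-03, -2.153e+00]), 'force': array([0.133, 0.882, 0.235]), 'ft_torque': array([ 0.058, -0.027,  0.021]), 'finger_gap': np.float64(0.003)}
```

Request:
jog_arm([
  [12,-50,0,0,0],
  [25,-100,0,0,0],
  [38,-150,0,0,0],
  [48,-190,0,0,0],
  [48,-190,0,0,0],
  [48,-190,0,0,0],
  [48,-190,0,0,0],
])

```text
t: 3.0
eef_pos: [0.6675, 0.0955, 0.2359]
ee_rot: [3.141, 0.0, -2.153]
force: [-0.1, 0.1, 0.2]
finger_gap: -0.001
```

```bash
python3 - <<'E'
from h import *
o=observe(); print({k:np.round(v,3) for k,v in o.items() if k in("t","joints","eef_pos","ee_rot","force")})
s=snapshot("wrist"); P=cloud(s); f=s["frame"].copy()
for l in ["lever_grip","bolt","clamp_arm","resin_block","clamp_foot","holder"]:
    for r in cut_out("wrist",l)[:1]:
        m=r["mask"]&(s["depth"]>0); p=P[m]
        print(l,round(r["confidence"],2),np.round(r["rect"]),np.round(np.median(p,0),3),np.round(np.percentile(p,2,axis=0),3),np.round(np.percentile(p,98,axis=0),3))
        if l=="lever_grip":
            c,_=cv2.findContours(m.astype(np.uint8),0,2); cv2.drawContours(f,c,-1,(0,0,255),1)
            q=p[p[:,2]>0.085]; mu=q.mean(0); w=np.linalg.svd(q-mu,full_matrices=False)[2]; print("fit",mu,w[0],np.degrees(np.arctan2(w[0][1],w[0][0])))
cv2.imwrite("pics/w1.png",f)
E
```

```text
{'t': np.float64(3.0), 'joints': array([-0.486,  0.382,  0.386,  1.352, -0.143,  1.435,  2.453]), 'eef_pos': array([0.668, 0.095, 0.236]), 'ee_rot': array([ 3.141,  0.   , -2.153]), 'force': array([-0.096,  0.116,  0.203])}
lever_grip 0.65 [326. 126.  94.  34.] [0.636 0.057 0.114] [0.599 0.034 0.081] [0.664 0.089 0.138]
fit [0.63739499 0.05606063 0.11542378] [ 0.61108014 -0.48158372  0.62821827] -38.24115077016193
bolt 0.67 [325. 126.  97.  35.] [0.636 0.057 0.114] [0.599 0.034 0.08 ] [0.664 0.089 0.138]
clamp_arm 0.84 [363. 123. 102. 183.] [0.606 0.064 0.064] [0.585 0.    0.051] [0.627 0.173 0.07 ]
resin_block 0.7 [333.  61.  97.  86.] [0.581 0.016 0.032] [ 0.552 -0.008  0.03 ] [0.642 0.041 0.034]
holder 0.67 [618. 259.  43.  72.] [0.421 0.386 0.017] [0.39  0.368 0.003] [0.44  0.445 0.04 ]
```

View pics/w1.png

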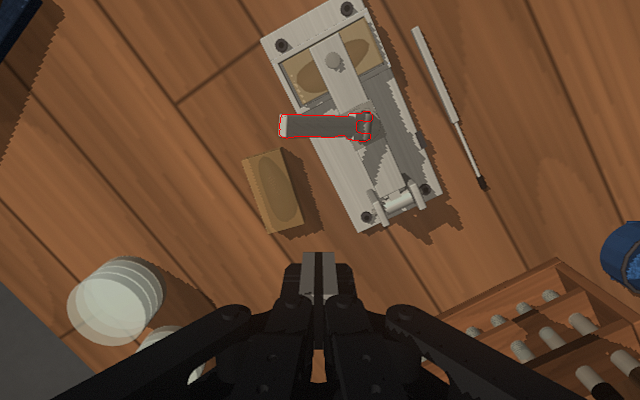

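```bash
python3 - <<'E'
from h import *
s=snapshot("wrist"); P=cloud(s)
for u,v in [(364,120),(364,126),(364,132),(358,126),(370,126),(336,62),(392,200),(405,203),(282,125)]: print(u,v,np.round(P[v,u],3))
m=cut_out("wrist","clamp_arm")[0]["mask"]; p=P[m]; p=p[(p[:,2]>.05)&(p[:,2]<.075)]
for a,b in [(0,.03),(.03,.05),(.09,.12),(.12,.15)]:
    q=p[(p[:,1]>a)&(p[:,1]<b)]; print(a,b,len(q),np.round([q[:,0].min(),q[:,0].max(),q[:,0].mean(),q[:,2].mean()],4))
p=P[cut_out("wrist","lever_grip")[0]["mask"]]
for a in np.arange(.08,.14,.01):
    q=p[(p[:,2]>a)&(p[:,2]<a+.01)]; print(round(a,2),len(q),np.round(q.mean(0),4))
E
```

```text
364 120 [0.604 0.075 0.084]
364 126 [0.607 0.079 0.083]
364 132 [0.61  0.084 0.084]
358 126 [0.611 0.077 0.078]
370 126 [0.602 0.082 0.084]
336 62 [0.598 0.019 0.069]
392 200 [0.62  0.163 0.06 ]
405 203 [0.611 0.173 0.06 ]
282 125 [0.662 0.037 0.135]
0 0.03 1188 [0.5824 0.6153 0.5988 0.0668]
0.03 0.05 737 [0.5853 0.6173 0.6016 0.0651]
0.09 0.12 813 [0.5905 0.6256 0.6094 0.0627]
0.12 0.15 859 [0.5963 0.6289 0.6124 0.0611]
0.08 298 [0.6083 0.0787 0.0849]
0.09 295 [0.6172 0.0716 0.0947]
0.1 297 [0.6271 0.0642 0.1051]
0.11 326 [0.6367 0.0566 0.1152]
0.12 362 [0.6462 0.0494 0.1252]
0.13 494 [0.6572 0.0411 0.1349]
0.14 1 [0.66   0.0427 0.1401]
```

Request:
jog_arm([
  [11,-15,45,4,0],
  [11,-15,90,4,0],
  [11,-15,130,4,0],
  [11,-15,140,4,0],
  [11,-15,140,4,0],
  [11,-15,140,4,0],
  [11,-15,140,4,0],
])

```text
t: 4.2
eef_pos: [0.6761, 0.0768, 0.0988]
ee_rot: [-3.139, 0.003, -2.225]
force: [-0.5, -0.3, 0.4]
finger_gap: -0.001
```

```bash
python3 - <<'E'
from h import *
o=observe(); print({k:np.round(v,3) for k,v in o.items() if k in("t","joints","eef_pos","ee_rot","force","ft_torque")})
E
```

```text
{'t': np.float64(4.2), 'joints': array([-0.458,  0.47 ,  0.381,  1.519, -0.183,  1.183,  2.442]), 'eef_pos': array([0.676, 0.077, 0.099]), 'ee_rot': array([-3.139e+00,  3.000e-03, -2.225e+00]), 'force': array([-0.461, -0.298,  0.449]), 'ft_torque': array([0.007, 0.037, 0.005])}
```

Request:
jog_arm([
  [8,1,0,0,0],
  [16,2,0,0,0],
  [16,2,0,0,0],
  [16,2,0,0,0],
])

```text
t: 4.6
eef_pos: [0.663, 0.0648, 0.0965]
ee_rot: [-3.141, 0.001, -2.225]
force: [0.7, -0.4, 0.3]
finger_gap: -0.001
```

Request:
jog_arm([
  [2,0,0,0,0],
  [4,0,0,0,0],
  [5,0,0,0,0],
  [5,0,0,0,0],
])

```text
t: 5.0
eef_pos: [0.66, 0.0613, 0.096]
ee_rot: [3.142, 0.0, -2.225]
force: [0.2, 0.5, -0.5]
finger_gap: -0.001
```

Request:
jog_arm([
  [2.5,-0.7,0,2.5,0],
  [5.0,-1.35,0,5,0],
  [7.6,-1.9,0,7.5,0],
  [10.2,-2.3,0,10,0],
])

```text
t: 5.4
eef_pos: [0.6559, 0.0528, 0.0963]
ee_rot: [3.141, 0.001, -2.4]
force: [1.0, 2.8, 1.6]
finger_gap: -0.002
```

Request:
jog_arm([
  [2.5,-0.7,0,2.5,0],
  [5.0,-1.35,0,5,0],
  [7.6,-1.9,0,7.5,0],
  [10.2,-2.3,0,10,0],
])

```text
t: 5.8
eef_pos: [0.6499, 0.044, 0.0962]
ee_rot: [3.141, 0.001, -2.575]
force: [0.4, 2.7, 1.5]
finger_gap: -0.002
```

```bash
cat > f.py <<'E'
from h import *
import sys
A=np.array([.605,.081])
o=observe(); y=o["ee_rot"][2]; t=np.array([np.cos(y),np.sin(y)]); n=np.array([np.sin(y),-np.cos(y)])
r=o["eef_pos"][:2]-A; F=o["force"][:2]
print("t",round(o["t"],2),"yaw",round(np.degrees(y),1),"rad/tang mm",np.round([-r@n*1e3,r@t*1e3],1),"push",round(-F@t,2),"inward",round(F@n,2),"fz",round(o["force"][2],2),"q",np.round(o["joints"],2),"tau",np.round(o["ft_torque"],2))
E
python3 f.py
```

```text
t 5.8 yaw -147.5 rad/tang mm [ 55.3 -18. ] push 1.77 inward 2.06 fz 1.54 q [-0.49  0.43  0.46  1.6  -0.2   1.16  2.16] tau [ 0.47 -0.02  0.  ]
```

```bash
cat > l.py <<'E'
from h import *
import sys
for n in sys.argv[1:]:
    s=snapshot(n); P=cloud(s); f=s["frame"].copy()
    r=cut_out(n,"lever_grip")
    if not r: print(n,"none"); 
    else:
        r=r[0]; m=r["mask"]; p=P[m&(s["depth"]>0)]; print(n,r["confidence"],np.round(r["rect"]),np.round(np.median(p,0),3))
        for a in np.arange(.07,.14,.01):
            q=p[(p[:,2]>a)&(p[:,2]<a+.01)]
            if len(q)>3: print(round(a,2),len(q),np.round(q.mean(0),4))
        c,_=cv2.findContours(m.astype(np.uint8),0,2); cv2.drawContours(f,c,-1,(0,0,255),1)
    cv2.imwrite(f"pics/{n}_{observe()['t']:.1f}.png",f); print(f"pics/{n}_{observe()['t']:.1f}.png")
E
python3 l.py wrist; python3 f.py; cp pics/wrist_5.*.png pics/v2.png
```

```text
wrist 0.94 [353. 228. 151. 110.] [0.627 0.063 0.103]
0.07 152 [0.6005 0.0727 0.0774]
0.08 857 [0.6079 0.0759 0.085 ]
0.09 894 [0.6184 0.0687 0.0949]
0.1 940 [0.6288 0.0606 0.1051]
0.11 1056 [0.6386 0.0524 0.1149]
0.12 301 [0.6469 0.0397 0.1237]
0.13 117 [0.6574 0.0315 0.132 ]
pics/wrist_5.9.png
t 5.9 yaw -147.5 rad/tang mm [ 55.6 -17.6] push 0.92 inward 1.38 fz 1.69 q [-0.49  0.43  0.46  1.6  -0.2   1.16  2.16] tau [ 0.4   0.04 -0.05]
```

View pics/v2.png

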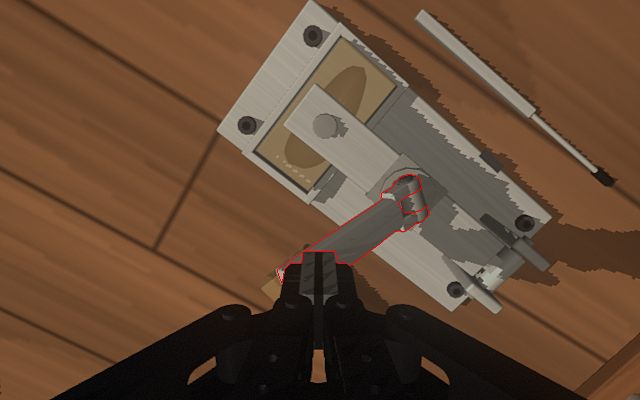

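```bash
python3 - <<'E'
from h import *
s=snapshot("wrist");P=cloud(s)
for u in (283,294,305,312,330,345):
    print(u,[(v,*np.round(P[v,u]*1e3).astype(int)) for v in range(236,300,6)])
R=cv2.Rodrigues(np.array(s["rvec"],float))[0]; print("cam",-R.T@np.array(s["tvec"]).ravel(), R[2])
cv2.imwrite("pics/z1.png",cv2.resize(s["frame"][170:330,220:450],None,fx=3,fy=3,interpolation=2))
E
```

```text
283 [(236, np.int64(697), np.int64(40), np.int64(-1)), (242, np.int64(701), np.int64(42), np.int64(1)), (248, np.int64(706), np.int64(45), np.int64(0)), (254, np.int64(710), np.int64(48), np.int64(0)), (260, np.int64(715), np.int64(51), np.int64(1)), (266, np.int64(658), np.int64(30), np.int64(128)), (272, np.int64(658), np.int64(31), np.int64(133)), (278, np.int64(660), np.int64(32), np.int64(134)), (284, np.int64(651), np.int64(29), np.int64(155)), (290, np.int64(650), np.int64(29), np.int64(160)), (296, np.int64(645), np.int64(28), np.int64(173))]
294 [(236, np.int64(691), np.int64(47), np.int64(1)), (242, np.int64(696), np.int64(50), np.int64(0)), (248, np.int64(701), np.int64(53), np.int64(0)), (254, np.int64(704), np.int64(55), np.int64(5)), (260, np.int64(653), np.int64(33), np.int64(127)), (266, np.int64(649), np.int64(32), np.int64(141)), (272, np.int64(649), np.int64(32), np.int64(147)), (278, np.int64(648), np.int64(32), np.int64(151)), (284, np.int64(648), np.int64(32), np.int64(156)), (290, np.int64(648), np.int64(33), np.int64(161)), (296, np.int64(642), np.int64(30), n
[... 1644 characters left out ...]
166)), (296, np.int64(639), np.int64(42), np.int64(170))]
345 [(236, np.int64(634), np.int64(50), np.int64(115)), (242, np.int64(637), np.int64(52), np.int64(114)), (248, np.int64(639), np.int64(53), np.int64(117)), (254, np.int64(642), np.int64(54), np.int64(116)), (260, np.int64(644), np.int64(56), np.int64(117)), (266, np.int64(637), np.int64(49), np.int64(142)), (272, np.int64(637), np.int64(49), np.int64(147)), (278, np.int64(638), np.int64(49), np.int64(152)), (284, np.int64(638), np.int64(49), np.int64(156)), (290, np.int64(638), np.int64(48), np.int64(161)), (296, np.int64(633), np.int64(44), np.int64(175))]
cam [0.58615427 0.00334644 0.27472384] [ 0.24731848  0.15879212 -0.955834  ]
```

View pics/z1.png

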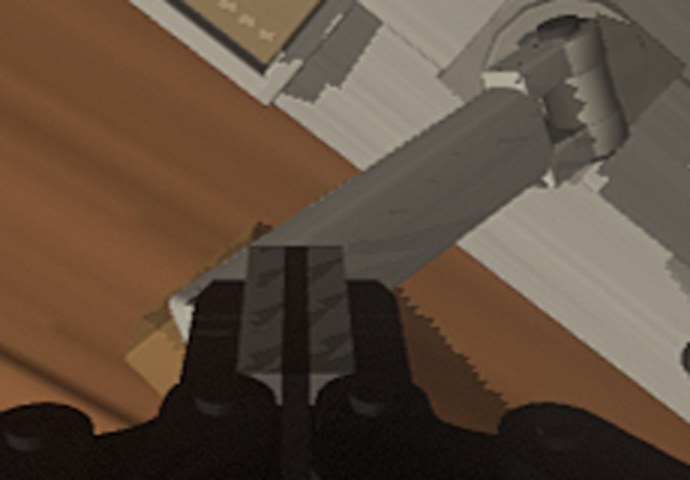

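```bash
python3 - <<'E'
from h import *
s=snapshot("scene");P=cloud(s)
f=s["frame"].copy(); 
R=cv2.Rodrigues(np.array(s["rvec"],float))[0];fo=200/np.tan(np.radians(s["vertical_fov"]/2));K=np.array([[fo,0,s["cx"]],[0,fo,s["cy"]],[0,0,1]])
o=observe(); e=np.array(o["eef_pos"])
pts=np.array([e,e+[0,0,.019],e+[0,0,.04],[.605,.081,.075]])
uv=cv2.projectPoints(pts,np.array(s["rvec"],float),np.array(s["tvec"],float),K,None)[0][:,0]; print(uv)
g=cv2.resize(f[160:250,310:430],None,fx=6,fy=6,interpolation=2)
for p in uv: cv2.circle(g,tuple(int(i) for i in (p-[310,160])*6+3),3,(0,0,255),-1)
cv2.imwrite("pics/s1.png",g)
print("cam",-R.T@np.array(s["tvec"]).ravel())
E
```

```text
[[366.31503229 211.04495117]
 [366.73364163 206.42456304]
 [367.20399431 201.23305939]
 [362.52984697 203.83844504]]
cam [ 1.35686887 -0.92168889  1.16090927]
```

View pics/s1.png

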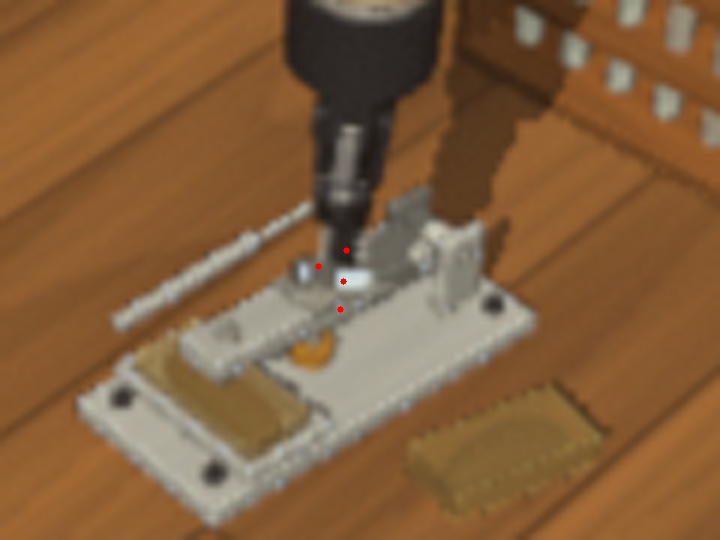

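Request:
jog_arm([
  [0,0,-15,0,0],
  [-10,0,-30,-5,0],
  [-25,0,-30,-10,0],
  [-40,0,-30,-18,0],
  [-40,0,-30,-18,0],
  [-40,0,-30,-18,0],
])

```text
t: 6.6
eef_pos: [0.6833, 0.0639, 0.1264]
ee_rot: [-3.141, -0.001, -2.263]
force: [-1.0, 0.2, 0.7]
finger_gap: 0.001
```

```bash
python3 - <<'E'
from h import *
s=snapshot("wrist");P=cloud(s); e=np.array(observe()["eef_pos"]); print(e)
y=observe()["ee_rot"][2]; T=np.array([[np.cos(y),np.sin(y),0],[np.sin(y),-np.cos(y),0],[0,0,-1]])
for u in (305,312,330):
    print(u,[(v,*np.round(T@(P[v,u]-e)*1e3).astype(int).tolist()) for v in range(240,300,8)])
p=P[cut_out("wrist","lever_grip")[0]["mask"]]
for a in np.arange(.08,.14,.01):
    q=p[(p[:,2]>a)&(p[:,2]<a+.01)]; print(round(a,2),len(q),np.round(q.mean(0),4))
for n in ("scene","top"):
    s=snapshot(n);P=cloud(s); Q=(P-e)@T.T*1e3
    m=(abs(Q[...,0])<20)&(abs(Q[...,1])<22)&(Q[...,2]>-75)&(P[...,2]>.1)
    q=Q[m]; print(n,len(q)); print(np.round(q[np.argsort(-q[:,2])][:25:2]).astype(int).tolist())
f=s
s=snapshot("scene"); cv2.imwrite("pics/s2.png",cv2.resize(s["frame"][140:250,310:440],None,fx=6,fy=5,interpolation=2))
E
```

```text
[0.68310815 0.06358505 0.12633456]
305 [(240, -45, -11, 104), (248, -52, -11, 103), (256, 11, -5, -44), (264, 11, -5, -52), (272, 11, -4, -58), (280, 11, -4, -64), (288, 10, -4, -69), (296, 12, -4, -77)]
312 [(240, -44, -5, 103), (248, -52, -5, 104), (256, 11, -2, -45), (264, 11, -2, -52), (272, 10, -2, -57), (280, 11, -2, -64), (288, 11, -2, -70), (296, 10, -2, -73)]
330 [(240, -53, 11, 123), (248, -53, 11, 105), (256, 10, 5, -43), (264, 11, 5, -52), (272, 10, 5, -57), (280, 11, 5, -65), (288, 10, 5, -69), (296, 10, 4, -73)]
0.08 610 [0.6083 0.0767 0.0852]
0.09 601 [0.6184 0.0701 0.0948]
0.1 614 [0.6288 0.0617 0.1052]
0.11 726 [0.6391 0.0537 0.115 ]
0.12 882 [0.6498 0.0455 0.1252]
0.13 938 [0.6597 0.0386 0.1333]
0.14 0 [nan nan nan]
scene 62
[[1, 1, -30], [6, -3, -34], [-2, -9, -37], [10, -8, -42], [2, -9, -42], [-9, -4, -44], [10, -7, -45], [8, -12, -45], [6, -13, -46], [-3, -16, -47], [-1, -11, -47], [9, -12, -49], [10, -4, -51]]
top 0
[]<stdin>:8: RuntimeWarning: Mean of empty slice.
  ret = um.true_divide(
```

View pics/s2.png

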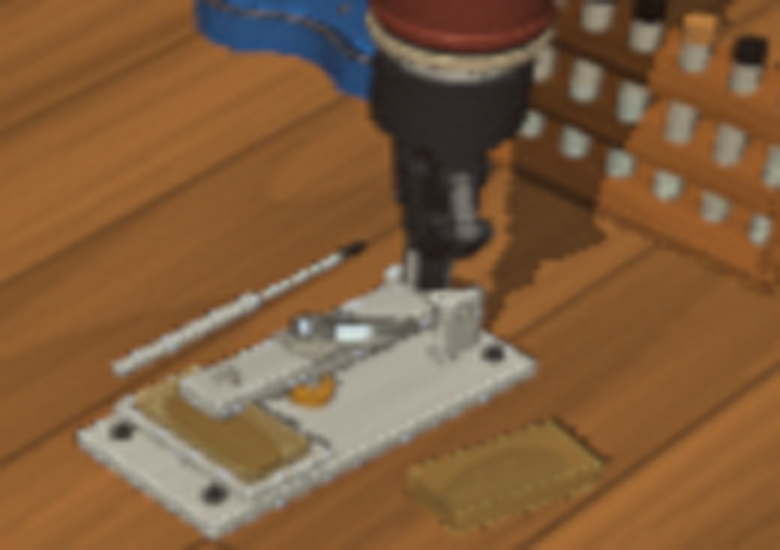

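Request:
jog_arm([
  [0,16,0,-3,0],
  [0,16,30,-3,0],
  [0,16,66,-3,0],
  [0,16,66,-3,0],
  [0,16,66,-3,0],
  [11,16,66,-3,0],
  [11,16,66,-3,0],
  [11,16,66,-3,0],
])

```text
t: 7.65
eef_pos: [0.6647, 0.0656, 0.0616]
ee_rot: [-3.14, 0.002, -2.208]
force: [-0.1, 0.5, -0.4]
finger_gap: -0.001
```

```bash
python3 f.py
```

```text
t 7.65 yaw -126.5 rad/tang mm [ 57.1 -23.2] push 0.34 inward 0.34 fz -0.44 q [-0.45  0.48  0.37  1.59 -0.19  1.11  2.48] tau [-0.01  0.    0.  ]
```

Request:
jog_arm([
  [2.5,-0.8,0,2.5,0],
  [5.0,-1.5,0,5,0],
  [7.6,-2.1,0,7.5,0],
  [10.2,-2.6,0,10,0],
])

```text
t: 8.05
eef_pos: [0.6614, 0.0578, 0.0611]
ee_rot: [-3.141, 0.003, -2.383]
force: [4.9, 2.8, -1.2]
finger_gap: -0.002
```

```bash
python3 f.py; python3 l.py wrist
```

```text
t 8.05 yaw -136.5 rad/tang mm [ 55.7 -24.9] push 5.43 inward -1.35 fz -1.21 q [-0.46  0.48  0.41  1.6  -0.21  1.1   2.33] tau [ 0.46 -0.78  0.02]
wrist 0.82 [351. 236. 194. 127.] [0.637 0.05  0.115]
0.07 214 [0.5995 0.0718 0.0773]
0.08 1148 [0.6077 0.0755 0.085 ]
0.09 1239 [0.6175 0.0676 0.0949]
0.1 1385 [0.6275 0.0585 0.1052]
0.11 1699 [0.637  0.0495 0.1151]
0.12 2132 [0.6469 0.0406 0.1252]
0.13 1913 [0.6554 0.0342 0.1331]
pics/wrist_8.2.png
```

```bash
cat >> f.py <<'E'
print("TORQUE",round(float(r[0]*F[1]-r[1]*F[0]+o["ft_torque"][2]),3), "rF", round(float(r[0]*F[1]-r[1]*F[0]),3))
E
python3 f.py
```

```text
t 8.15 yaw -136.5 rad/tang mm [ 55.9 -24.3] push 4.26 inward -1.43 fz -0.18 q [-0.46  0.48  0.41  1.6  -0.21  1.1   2.33] tau [ 0.35 -0.63  0.05]
TORQUE 0.251 rF 0.203
```

Request:
jog_arm([
  [2.5,-0.8,0,2.5,0],
  [5.0,-1.5,0,5,0],
  [7.6,-2.1,0,7.5,0],
  [10.2,-2.6,0,10,0],
])

```text
t: 8.55
eef_pos: [0.6557, 0.0479, 0.0608]
ee_rot: [-3.14, 0.002, -2.556]
force: [5.2, 1.4, -1.9]
finger_gap: -0.003
```

```bash
python3 f.py
```

```text
t 8.55 yaw -146.5 rad/tang mm [ 55.6 -24. ] push 5.11 inward -1.74 fz -1.93 q [-0.48  0.47  0.45  1.62 -0.22  1.1   2.18] tau [ 0.14 -0.94  0.04]
TORQUE 0.278 rF 0.242
```

Request:
jog_arm([
  [2.5,-0.8,0,2.5,0],
  [5.0,-1.5,0,5,0],
  [7.6,-2.1,0,7.5,0],
  [10.2,-2.6,0,10,0],
])

```text
t: 8.95
eef_pos: [0.6486, 0.0398, 0.0607]
ee_rot: [-3.141, 0.002, -2.731]
force: [4.5, 0.4, -2.0]
finger_gap: -0.002
```

```bash
python3 f.py; python3 l.py wrist
```

```text
t 8.95 yaw -156.5 rad/tang mm [ 55.2 -23.5] push 4.31 inward -1.41 fz -2.01 q [-0.5   0.46  0.49  1.64 -0.24  1.1   2.03] tau [ 0.07 -0.95 -0.01]
TORQUE 0.199 rF 0.205
wrist 0.93 [353. 239. 192. 121.] [0.623 0.041 0.114]
0.07 266 [0.5982 0.0762 0.0773]
0.08 1240 [0.6063 0.0748 0.0849]
0.09 1170 [0.6122 0.0635 0.095 ]
0.1 1383 [0.6182 0.0517 0.1052]
0.11 1692 [0.6236 0.0401 0.1152]
0.12 2136 [0.6294 0.0282 0.1253]
0.13 1839 [0.6347 0.0194 0.133 ]
pics/wrist_9.1.png
```

Request:
jog_arm([
  [2.5,-0.8,0,2.5,0],
  [5.0,-1.5,0,5,0],
  [7.6,-2.1,0,7.5,0],
  [10.2,-2.6,0,10,0],
])

```text
t: 9.45
eef_pos: [0.64, 0.033, 0.0605]
ee_rot: [-3.141, 0.002, -2.905]
force: [5.2, -1.3, -1.6]
finger_gap: -0.0
```

```bash
python3 f.py
```

```text
t 9.45 yaw -166.4 rad/tang mm [ 54.9 -22.8] push 4.79 inward -2.49 fz -1.61 q [-0.53  0.45  0.53  1.67 -0.25  1.09  1.88] tau [-0.16 -1.01  0.04]
TORQUE 0.25 rF 0.206
```

Request:
jog_arm([
  [2.5,-0.8,0,2.5,0],
  [5.0,-1.5,0,5,0],
  [7.6,-2.1,0,7.5,0],
  [10.2,-2.6,0,10,0],
])

```text
t: 9.85
eef_pos: [0.6305, 0.028, 0.0604]
ee_rot: [-3.141, 0.001, -3.079]
force: [4.9, -2.0, -3.1]
finger_gap: 0.003
```

```bash
python3 f.py
```

```text
t 9.85 yaw -176.4 rad/tang mm [ 54.5 -22.2] push 4.75 inward -2.27 fz -3.06 q [-0.56  0.44  0.57  1.69 -0.26  1.08  1.72] tau [-0.25 -0.95  0.03]
TORQUE 0.234 rF 0.208
```

Request:
jog_arm([
  [2.5,-0.8,0,2.5,0],
  [5.0,-1.5,0,5,0],
  [7.6,-2.1,0,7.5,0],
  [10.2,-2.6,0,10,0],
])

```text
t: 10.25
eef_pos: [0.6204, 0.0248, 0.0603]
ee_rot: [-3.141, 0.001, 3.029]
force: [4.3, -1.7, -4.3]
finger_gap: 0.001
```

```bash
python3 f.py; python3 l.py wrist
```

```text
t 10.25 yaw 173.6 rad/tang mm [ 54.2 -21.6] push 4.42 inward -1.18 fz -4.28 q [-0.59  0.43  0.61  1.72 -0.27  1.08  1.56] tau [-0.26 -1.01 -0.04]
TORQUE 0.179 rF 0.214
wrist 0.67 [352. 239. 192. 114.] [0.599 0.037 0.114]
0.07 316 [0.5977 0.0816 0.0769]
0.08 1233 [0.6033 0.0746 0.0848]
0.09 1091 [0.6021 0.0618 0.0951]
0.1 1334 [0.6006 0.0491 0.1051]
0.11 1636 [0.5992 0.0367 0.1152]
0.12 2152 [0.5979 0.0235 0.1253]
0.13 1695 [0.5978 0.0139 0.1327]
pics/wrist_10.3.png
```

Request:
jog_arm([
  [2.5,-0.8,0.5,2.5,0],
  [5.0,-1.5,1,5,0],
  [7.6,-2.1,1.2,7.5,0],
  [10.2,-2.4,1.4,10,0],
])

```text
t: 10.75
eef_pos: [0.6106, 0.0232, 0.0596]
ee_rot: [3.142, 0.002, 2.855]
force: [5.0, -2.4, 1.6]
finger_gap: -0.001
```

```bash
python3 f.py
```

```text
t 10.75 yaw 163.6 rad/tang mm [ 53.8 -21.7] push 5.52 inward -0.91 fz 1.65 q [-0.63  0.41  0.65  1.75 -0.28  1.07  1.4 ] tau [-0.57 -0.84 -0.03]
TORQUE 0.25 rF 0.277
```

Request:
jog_arm([
  [2.5,-0.8,0.1,2.5,0],
  [5.0,-1.5,0.2,5,0],
  [7.6,-2.1,0.3,7.5,0],
  [10.2,-2.4,0.4,10,0],
])

```text
t: 11.15
eef_pos: [0.6001, 0.0237, 0.0592]
ee_rot: [3.141, 0.002, 2.68]
force: [4.0, -3.8, 1.2]
finger_gap: -0.005
```

```bash
python3 f.py
```

```text
t 11.15 yaw 153.6 rad/tang mm [ 53.5 -21.1] push 5.26 inward -1.59 fz 1.2 q [-0.67  0.4   0.69  1.78 -0.29  1.06  1.23] tau [-0.72 -0.78 -0.04]
TORQUE 0.204 rF 0.248
```

Request:
jog_arm([
  [2.5,-0.8,0.1,2.5,0],
  [5.0,-1.5,0.2,5,0],
  [7.6,-2.1,0.3,7.5,0],
  [10.2,-2.6,0.3,10,0],
])

```text
t: 11.55
eef_pos: [0.5897, 0.026, 0.0589]
ee_rot: [3.141, 0.002, 2.506]
force: [3.7, -3.0, 1.8]
finger_gap: 0.001
```

```bash
python3 f.py
```

```text
t 11.55 yaw 143.6 rad/tang mm [ 53.4 -20.4] push 4.77 inward -0.21 fz 1.83 q [-0.71  0.39  0.73  1.8  -0.29  1.06  1.06] tau [-0.54 -0.83 -0.02]
TORQUE 0.23 rF 0.25
```

Request:
jog_arm([
  [2.5,-0.8,0.1,2.5,0],
  [5.0,-1.5,0.2,5,0],
])

```text
t: 11.75
eef_pos: [0.5848, 0.0278, 0.0586]
ee_rot: [3.141, 0.002, 2.419]
force: [4.0, -2.6, 1.1]
finger_gap: -0.002
```

```bash
python3 f.py;  python3 l.py wrist
```

```text
t 11.75 yaw 138.6 rad/tang mm [ 53.2 -20. ] push 4.71 inward 0.68 fz 1.15 q [-0.73  0.38  0.75  1.82 -0.3   1.05  0.97] tau [-0.57 -0.82 -0.02]
TORQUE 0.247 rF 0.265
wrist 0.74 [354. 239. 192. 110.] [0.575 0.05  0.113]
0.07 557 [0.6025 0.0842 0.0773]
0.08 1172 [0.5988 0.0762 0.0849]
0.09 1093 [0.5904 0.0667 0.0952]
0.1 1349 [0.5818 0.0576 0.1052]
0.11 1677 [0.5732 0.0484 0.1152]
0.12 2285 [0.564  0.0383 0.1255]
0.13 1310 [0.5595 0.0319 0.132 ]
pics/wrist_11.8.png
```

Request:
jog_arm([
  [2.5,-0.9,0.1,2.5,0],
  [5.0,-1.7,0.2,5,0],
  [7.6,-2.5,0.2,7.5,0],
  [10.2,-3.1,0.3,10,0],
])

```text
t: 12.25
eef_pos: [0.5754, 0.0328, 0.0582]
ee_rot: [3.14, 0.002, 2.245]
force: [6.7, -1.0, 1.1]
finger_gap: 0.002
```

```bash
python3 f.py
```

```text
t 12.25 yaw 128.6 rad/tang mm [ 53.2 -19.2] push 4.96 inward 4.58 fz 1.09 q [-0.78  0.37  0.79  1.84 -0.3   1.05  0.8 ] tau [-0.39 -1.3  -0.1 ]
TORQUE 0.248 rF 0.352
```

Request:
jog_arm([
  [2.5,-0.9,0.1,2.5,0],
  [5.0,-1.7,0.2,5,0],
  [7.6,-2.5,0.2,7.5,0],
  [10.2,-3.1,0.3,10,0],
])

```text
t: 12.65
eef_pos: [0.5669, 0.0385, 0.058]
ee_rot: [3.139, 0.002, 2.07]
force: [7.1, -3.9, -0.5]
finger_gap: 0.002
```

```bash
python3 f.py
```

```text
t 12.65 yaw 118.6 rad/tang mm [ 53.8 -19.1] push 6.81 inward 4.41 fz -0.45 q [-0.83  0.37  0.83  1.86 -0.31  1.04  0.62] tau [-0.79 -1.62 -0.08]
TORQUE 0.371 rF 0.451
```

Request:
jog_arm([
  [1.0,0.2,0.1,1,0],
  [2.0,0.2,0.1,2,0],
])

```text
t: 12.85
eef_pos: [0.5658, 0.0396, 0.0578]
ee_rot: [3.14, 0.002, 2.036]
force: [5.2, -5.4, 1.9]
finger_gap: 0.001
```

```bash
python3 f.py;python3 l.py wrist;python3 f.py
```

```text
t 12.85 yaw 116.6 rad/tang mm [ 53.6 -19.4] push 7.11 inward 2.22 fz 1.91 q [-0.84  0.37  0.83  1.86 -0.31  1.04  0.58] tau [-1.18 -0.98 -0.05]
TORQUE 0.378 rF 0.424
wrist 0.73 [357. 242. 186. 110.] [0.565 0.064 0.113]
0.07 591 [0.6041 0.0853 0.0773]
0.08 1088 [0.5962 0.0788 0.0851]
0.09 1109 [0.5854 0.0733 0.0951]
0.1 1370 [0.5738 0.068  0.1052]
0.11 1689 [0.5624 0.0626 0.1151]
0.12 2371 [0.5497 0.0565 0.1255]
0.13 970 [0.5443 0.0526 0.1314]
pics/wrist_12.9.png
t 12.95 yaw 116.6 rad/tang mm [ 53.7 -19.2] push 5.03 inward 2.1 fz 1.83 q [-0.84  0.37  0.83  1.86 -0.31  1.04  0.58] tau [-0.95 -0.99 -0.07]
TORQUE 0.236 rF 0.31
```

Request:
jog_arm([
  [2.0,-0.3,0.1,2,0],
  [4.0,-0.6,0.1,4,0],
])

```text
t: 13.15
eef_pos: [0.5631, 0.0424, 0.0576]
ee_rot: [3.141, 0.002, 1.965]
force: [4.1, -6.1, 2.6]
finger_gap: 0.001
```

```bash
python3 f.py
```

```text
t 13.15 yaw 112.6 rad/tang mm [ 53.5 -19.6] push 7.25 inward 1.48 fz 2.61 q [-0.86  0.37  0.85  1.87 -0.31  1.04  0.51] tau [-1.38 -0.74 -0.03]
TORQUE 0.385 rF 0.417
```

Request:
jog_arm([
  [2.0,-0.5,0.1,2,0],
  [4.0,-1.0,0.1,4,0],
])

```text
t: 13.35
eef_pos: [0.5606, 0.0456, 0.0575]
ee_rot: [3.141, 0.002, 1.895]
force: [3.2, -6.6, 3.2]
finger_gap: 0.004
```

```bash
python3 f.py; python3 l.py wrist
```

```text
t 13.35 yaw 108.6 rad/tang mm [ 53.4 -19.4] push 7.25 inward 0.96 fz 3.15 q [-0.88  0.37  0.87  1.88 -0.32  1.04  0.44] tau [-1.55 -0.75 -0.03]
TORQUE 0.371 rF 0.405
wrist 0.97 [355. 239. 187. 114.] [0.564 0.07  0.112]
0.07 686 [0.6051 0.0851 0.0772]
0.08 1079 [0.5957 0.0801 0.0851]
0.09 1145 [0.5843 0.076  0.0951]
0.1 1380 [0.5722 0.0722 0.1052]
0.11 1716 [0.56   0.0685 0.1151]
0.12 2429 [0.5466 0.064  0.1254]
0.13 859 [0.541  0.061  0.1313]
pics/wrist_13.4.png
```

Request:
jog_arm([
  [1.3,-0.4,0,1.3,0],
  [2.6,-0.8,0,2.6,0],
  [3.9,-1.1,0,3.9,0],
  [5.1,-1.3,0,5,0],
])

```text
t: 13.85
eef_pos: [0.5577, 0.0498, 0.0574]
ee_rot: [3.141, 0.002, 1.808]
force: [3.6, -6.3, 1.3]
finger_gap: 0.001
```

```bash
python3 f.py
```

```text
t 13.85 yaw 103.6 rad/tang mm [ 53.3 -19.2] push 7.03 inward 2.04 fz 1.31 q [-0.91  0.37  0.89  1.88 -0.32  1.04  0.35] tau [-1.33 -0.67 -0.02]
TORQUE 0.391 rF 0.414
```

Request:
jog_arm([
  [-8,0,0,0,0],
  [-20,0,0,0,0],
  [-20,0,-30,0,0],
  [-20,0,-70,0,0],
  [-20,0,-90,0,0],
  [-20,0,-90,0,0],
  [-20,0,-90,0,0],
])

```text
t: 14.55
eef_pos: [0.5613, 0.0323, 0.1466]
ee_rot: [-3.141, -0.001, 1.808]
force: [0.6, -0.5, -0.8]
finger_gap: -0.002
```

```bash
python3 f.py; python3 l.py wrist top
```

```text
t 14.55 yaw 103.6 rad/tang mm [ 53.9 -37.1] push 0.66 inward 0.48 fz -0.84 q [-0.94  0.26  0.95  1.78 -0.23  1.21  0.31] tau [ 0.04  0.02 -0.03]
TORQUE 0.021 rF 0.053
wrist 0.89 [348. 155. 119.  52.] [0.567 0.073 0.11 ]
0.07 308 [0.6066 0.0825 0.0774]
0.08 503 [0.5967 0.0798 0.085 ]
0.09 503 [0.5851 0.077  0.095 ]
0.1 571 [0.5725 0.0744 0.1051]
0.11 655 [0.5601 0.0717 0.1151]
0.12 922 [0.5454 0.0684 0.1256]
0.13 303 [0.5395 0.0669 0.1313]
pics/wrist_14.7.png
top none
pics/top_14.8.png
```

Request:
jog_arm([
  [20,-3,0,0,0],
  [38.5,-3,0,0,0],
  [38.5,-3,0,0,0],
  [38.5,-3,20,0,0],
  [38.5,-3,35,0,0],
  [38.5,-3,35,0,0],
  [38.5,-3,35,0,0],
])

```text
t: 15.45
eef_pos: [0.5494, 0.0685, 0.1116]
ee_rot: [-3.14, 0.001, 1.806]
force: [0.2, 0.2, 0.7]
finger_gap: -0.007
```

```bash
python3 f.py
```

```text
t 15.45 yaw 103.5 rad/tang mm [57.   0.8] push -0.16 inward 0.23 fz 0.72 q [-0.99  0.28  0.92  1.84 -0.24  1.14  0.25] tau [-0.02 -0.01 -0.03]
TORQUE -0.038 rF -0.009
```

Request:
jog_arm([
  [0,0,5,0,0],
  [0,0,10,0,0],
  [0,0,15,0,0],
  [0,0,20,0,0],
])

```text
t: 15.85
eef_pos: [0.5497, 0.0693, 0.0916]
ee_rot: [3.141, -0.0, 1.807]
force: [-0.6, -0.4, 3.2]
finger_gap: -0.005
```

```bash
python3 f.py; python3 l.py wrist
```

```text
t 15.85 yaw 103.5 rad/tang mm [56.5  1.6] push 0.22 inward -0.67 fz 3.25 q [-0.97  0.3   0.91  1.86 -0.27  1.1   0.27] tau [-0.   -0.02 -0.01]
TORQUE 0.004 rF 0.013
wrist 0.9 [357. 244. 150.  82.] [0.576 0.077 0.1  ]
0.07 496 [0.6049 0.0853 0.0772]
0.08 737 [0.5951 0.081  0.0852]
0.09 784 [0.5829 0.078  0.0951]
0.1 905 [0.57   0.0753 0.1051]
0.11 675 [0.5567 0.0756 0.1142]
0.12 454 [0.538  0.0729 0.1254]
0.13 56 [0.5378 0.0733 0.1307]
pics/wrist_15.9.png
```

Request:
jog_arm([
  [0,-0.5,4,0,0],
  [0,-1,8,0,0],
  [0,-2,12,0,0],
  [0,-3,16,0,0],
  [0,-4,20,0,0],
  [0,-5,24,0,0],
  [0,-6,28,0,0],
])

```text
t: 16.65
eef_pos: [0.5435, 0.0678, 0.0634]
ee_rot: [-3.141, -0.0, 1.807]
force: [-0.2, 0.1, 3.3]
finger_gap: 0.002
```

```bash
python3 f.py
```

```text
t 16.65 yaw 103.5 rad/tang mm [62.9  1.5] push -0.11 inward -0.18 fz 3.3 q [-0.96  0.33  0.9   1.91 -0.29  1.05  0.29] tau [-0.06  0.25  0.03]
TORQUE 0.026 rF -0.007
```

Request:
jog_arm([
  [0,-1,4,0,0],
  [0,-2,8,0,0],
  [0,-3,12,0,0],
  [0,-4,15,0,0],
])

```text
t: 17.05
eef_pos: [0.5399, 0.0669, 0.0485]
ee_rot: [3.141, 0.0, 1.807]
force: [0.4, 0.7, 4.1]
finger_gap: -0.001
```

```bash
python3 f.py;  python3 l.py wrist
```

```text
t 17.05 yaw 103.5 rad/tang mm [66.6  1.6] push -0.6 inward 0.58 fz 4.13 q [-0.95  0.34  0.89  1.93 -0.31  1.02  0.31] tau [0.08 0.03 0.  ]
TORQUE -0.039 rF -0.041
wrist 0.84 [373. 265. 211.  62.] [0.574 0.075 0.079]
0.07 3689 [0.5855 0.0796 0.0776]
0.08 2748 [0.5496 0.071  0.0823]
0.1 9 [0.5248 0.0705 0.1052]
pics/wrist_17.1.png
```

Request:
jog_arm([
  [0,0,2,0,0],
  [0,0,4,0,0],
  [0,0,6,0,0],
])

```text
t: 17.45
eef_pos: [0.5396, 0.0668, 0.0426]
ee_rot: [-3.141, -0.0, 1.807]
force: [-1.5, 0.3, 3.6]
finger_gap: 0.001
```

Request:
jog_arm([
  [0,0,1.5,0,0],
  [0,0,3,0,0],
])

```text
t: 17.65
eef_pos: [0.5396, 0.0667, 0.04]
ee_rot: [-3.141, -0.0, 1.807]
force: [-8.8, -0.9, 17.5]
finger_gap: -0.004
```

```bash
python3 f.py
```

```text
t 17.65 yaw 103.5 rad/tang mm [66.9  1.4] push -1.16 inward -8.8 fz 17.49 q [-0.94  0.35  0.88  1.93 -0.32  1.    0.32] tau [-0.22  1.77  0.01]
TORQUE -0.051 rF -0.065
```

Request:
jog_arm([
  [0,0,1,0,0],
  [0,0,1,0,0],
])

```text
t: 17.85
eef_pos: [0.5397, 0.0667, 0.0397]
ee_rot: [-3.141, -0.001, 1.807]
force: [-9.8, -0.8, 18.8]
finger_gap: -0.002
```

Request:
jog_arm([
  [0,0,-5,0,0],
  [0,0,-20,0,0],
  [0,0,-60,0,0],
  [0,0,-100,0,0],
  [-30,0,-130,0,0],
  [-80,-40,-150,0,0],
  [-80,-40,-150,0,0],
  [-80,-40,-150,0,0],
  [-80,-40,-150,0,0],
])

```text
t: 18.75
eef_pos: [0.52, -0.0197, 0.1894]
ee_rot: [3.14, -0.001, 1.807]
force: [0.2, 0.1, 0.2]
finger_gap: 0.001
```

```bash
python3 f.py; python3 l.py wrist; python3 - <<'E'
from h import *
s=snapshot("wrist");P=cloud(s);p=P[cut_out("wrist","lever_grip")[0]["mask"]]; d=-(p[:,0]-.604)*.9756-(p[:,1]-.0814)*.2198
for a in np.arange(.01,.1,.01):
    q=p[(d>a)&(d<a+.01)]
    if len(q)>3: print(round(a,2),len(q),np.round(np.median(q,0),4))
s2=snapshot("scene"); cv2.imwrite("pics/end.png",np.vstack([s["frame"][:,:],])[:400]); cv2.imwrite("pics/ends.png",cv2.resize(s2["frame"][140:260,290:450],None,fx=5,fy=5,interpolation=2))
E
```

```text
t 18.75 yaw 103.5 rad/tang mm [106.2 -78. ] push -0.03 inward 0.19 fz 0.16 q [-1.    0.08  1.02  1.83 -0.07  1.27  0.27] tau [0.04 0.02 0.01]
TORQUE 0.025 rF 0.012
wrist 0.69 [401.  91. 129.  42.] [0.565 0.071 0.077]
0.07 3037 [0.5642 0.0716 0.0769]
pics/wrist_18.9.png
0.01 359 [0.5893 0.0767 0.0768]
0.02 311 [0.5798 0.0751 0.0769]
0.03 314 [0.5701 0.0728 0.0769]
0.04 317 [0.5602 0.0708 0.0769]
0.05 309 [0.5505 0.0688 0.0768]
0.06 318 [0.5406 0.0666 0.0768]
0.07 317 [0.5308 0.0648 0.0768]
0.08 315 [0.5213 0.0619 0.0767]
```

View pics/end.png

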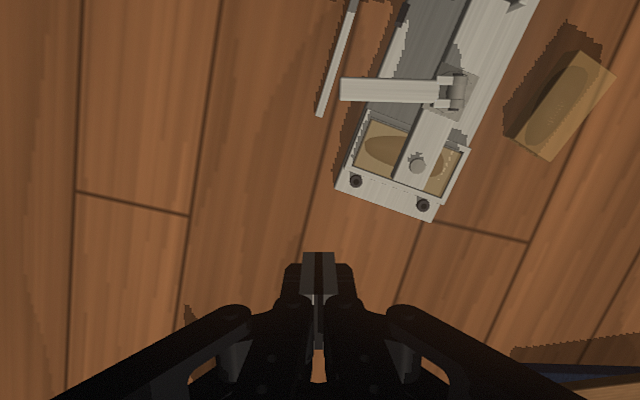

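View pics/ends.png

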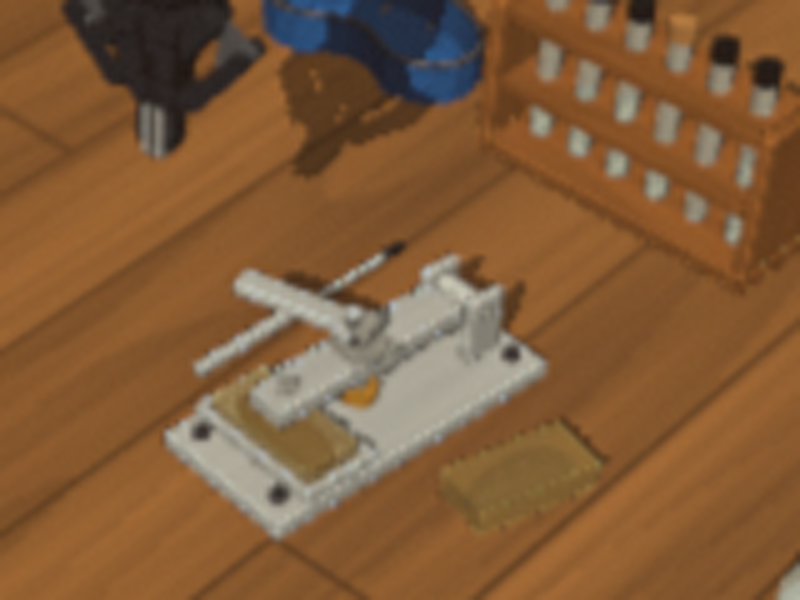

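The lever lies level: its top face is at 76.8 mm along its whole length, from (455,92) to (342,88) in the wrist view. The probe and spare cast have not moved, and the gripper is clear, so I am handing in.

```bash
python3 -c "
from workcell import finish_job; print(finish_job())"
```

```text
the job is handed in; nothing more can be done
None
```

I clamped the cast, folded the lever flat, moved the gripper clear and handed the job in at about 19 s of robot time. How snug it is rests on noisy force readings, so that is the least certain part.

**Turning:** I swung the lever about 130° (2.27 rad) clockwise by its side. The push ran at about 4.9 N while free and rose clearly to 7.0–7.25 N. That is about 1.45–1.65 times the free value, depending on whether I use push force or torque about the bolt; the target was 1.4–1.8. I stopped there, very roughly 0.5 rad after the estimated contact. Over the last few steps the reading stayed flat instead of climbing, so the contact point and the exact ratio are uncertain.

**Folding:** I pressed the lever down with 3–4 N until it met its stop, where the force reached about 19 N, then let go.

**Last checks:**
- The lever's top face is level at 76.8 mm along its full length.
- The force on the tool is zero.
- The probe, spare cast and holder look undisturbed in the final pictures. I did not compare the jar, plumb bob and shell, which are outside those views.

**Disagreement:** both cameras showed the shut fingertips about 30–40 mm above the reported tool position. My first push therefore slid lightly over the top of the lever (about 3 N) without turning it. I then worked 35 mm lower.

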